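# Hub parts from strip-down rail to assembly rack, reversed

## Task

The four parts of a stripped hub stand in a row on the black pads of the aluminium rail, in the order in which they came off. For refitting, move them into the four compartments of the wooden rack in the reverse order, left and right as the robot sees them: the part at the left end of the rail goes into the right end compartment of the rack, the second from the left into the second from the right, and so on. Leave each part standing the same way up as now, in the middle of its compartment.

Things in the scene. Friction and masses are not known exactly. Their poses are not given: they have to be found in the camera images.
- bearing: steel ball bearing: flat ring of 52 mm diameter, 18 mm high with an open bore, lying flat on its pad; origin at the centre of its underside, z up
- nut: steel hexagon nut, 30 mm across flats, 34 mm across corners, 16 mm high, lying flat on its pad; origin at the centre of its underside, z up; any yaw
- bolt: steel hexagon bolt standing on its head: head about 26 mm wide and 9 mm high at the bottom, threaded shank of 14 mm diameter rising to 84 mm; origin at the centre of the head's underside, z up along the shank
- bush: plain steel flanged bush, standing on its flange: flange 42 mm diameter and 7 mm high at the bottom, above it a tube of 30 mm outer diameter, up to 36 mm; origin at the centre of the flange's underside, z up
- rail: fixed aluminium rail on the bench, 50 mm wide (x), 300 mm long (y), 6 mm thick, with a 14 mm high stop at each end; four pads on it at y = +108, +36, -36 and -108 mm, so parts stand 10 mm above its origin; the order of the parts on them differs from start to start. Origin at the centre of its underside, y along the row to the robot's left, x across it away from the robot (yaw within 7 degrees of the robot's axes). Nearer or farther than the rack
- rack: fixed wooden rack on the bench, 64 mm wide (x), about 300 mm long (y), base board 8 mm thick; four compartments with centres at y = +108, +36, -36 and -108 mm (x = 0), each 66 mm long between 6 mm thick dividers that rise 12 mm above the board's top (20 mm above the bench), open to front and back. Origin at the centre of its underside, y along the row to the robot's left, x across it away from the robot (yaw within 7 degrees of the robot's axes)
- pad_bearing: one of four identical black square rubber pads, 58 x 58 x 4 mm, fixed on top of the rail; the bearing stands on it at the start. Origin at the centre of the pad's underside; its top is 4 mm above the origin; same axes as the rail
- pad_nut: one of four identical black square rubber pads, 58 x 58 x 4 mm, fixed on top of the rail; the nut stands on it at the start. Origin at the centre of the pad's underside; its top is 4 mm above the origin; same axes as the rail
- pad_bolt: one of four identical black square rubber pads, 58 x 58 x 4 mm, fixed on top of the rail; the bolt stands on it at the start. Origin at the centre of the pad's underside; its top is 4 mm above the origin; same axes as the rail
- pad_bush: one of four identical black square rubber pads, 58 x 58 x 4 mm, fixed on top of the rail; the bush stands on it at the start. Origin at the centre of the pad's underside; its top is 4 mm above the origin; same axes as the rail
Things that resemble listed ones, but are neither listed nor needed, are in the scene too. Of the things shaped like the bolt, the steel one is meant. Of the things shaped like the nut, the steel one is meant.

How it is judged:
By the outcome, as a careful person would: the job done as asked, in the order asked, and still so for the second after the job is handed in, with the robot touching nothing.
It also fails if it takes over 118 s, if anything falls off the work surface, if the arm or the gripper's body presses on something with over 40 N, if the wrist force passes 120 N, or if a joint passes its speed limit or range.

## Robot

A 6-joint arm with a two-finger parallel gripper is mounted at the origin on a cart in front of the work surface, level with it; the furniture and walls round the work are solid. World frame = base frame: x ahead of the robot, y to its left, z up, the work surface at z = 0. Lengths are in m, angles in rad, forces in N, time in s.
With the tool pointing down it reaches from about 0.35 to 0.975 m from the base axis. Payload 4.9 kg.
Tool frame: the origin (TCP) lies at the very end of the fingers, on their centre line; the grasp point (between the pads) lies manip.grip_point_offset behind it (manip.grip_point_offset is the distance from the TCP to the grasp point, in m); z points along the fingers, y is the line along which they close (so a half turn about z gives the same grasp; the last joint's range is limited). The gripper opens to 85 mm and grips with 20 to 120 N. Pads are 22 mm wide; open, the fingers measure 114 mm over their backs; the gripper's body (76 mm by 85 mm) begins 54 mm behind the grasp point. The pads swing forward as they close: fully open they stand 13 mm farther back than shut.
Start: joints at [0.999, 0.053, 1.613, -0, 1.476, -0.119], TCP at [0.273, 0.562, 0.231] pointing down, gripper open.
Joint ranges: [-3.01, 3.01], [-1.01, 2.22], [0.06, 2.58], [-1.02, 4.17], [0.09, 2.62], [-3.14, 3.14]. Speed limits (rad/s): [2.57, 2.57, 3.14, 3.14, 3.14, 3.14].

## Interface

Orientations are given as a unit quaternion [w, x, y, z].
In Python, from plant import manip gives the robot as it stands.
- The arm moves only by the shell command python3 -m crank 'ROWS' [OPENING]. ROWS is JSON, a list of rows, each an object of numbers: "x", "y", "z": the shift along the tool's x, y, z in cm; "turn": the turn about the tool's z in rad. In form: [{"x": .., "y": .., "z": .., "turn": ..}, ...]. A call has 1 to 5 rows; each row shifts and turns the commanded pose from where the row before left it, along the tool's axes as they then stand; what a row does not reach is not made up. A row lasts 1/10 s, in which the tool goes at most 50 mm and 8.59 degrees, less where a joint would pass 70% of its speed; a pose out of reach is approached as far as the arm can. A call with a gripper value outside its range is refused whole. OPENING is the opening in per cent of the stroke, from 0 (shut) to 100 (fully open), set as the call begins (- or left out, the last holds). The fingers move at their own pace and stop on an object; the grip force is fixed at half the most. Time passes only in rows, so rows that do not move let the fingers close. It gives the time, the measured TCP pose, the force, the opening and the grip force at its end, in the units of the state.
- manip.state(): the state, without advancing time (a new reading comes with each control period).
- manip.grab_frame(name): name is "side" or "top" or "wrist"; returns (picture, depth): 384x512x3 uint8, red, green, blue; 384x512 float32, m along the optical axis (not along the pixel's ray), 0 where there is no reading.
- manip.camera_model(name): a dict with "mtx" (3x3 intrinsics, pixels), "world_to_cam" (4x4, takes a point from world to camera coordinates). Camera axes: x right, y down, z forward; pixel columns grow to the right and rows downward; lengths in m; the calibration is good to about 2 mm. A picture is of the moment at which its call begins: read the wrist's pose just before it. camera_model takes no time and is no camera call; for the wrist camera it gives the pose at the moment of the call.
- manip.job_done(): hands the job in; it is judged then, once.
The state is a dict: "time": time; "joint_pos": joint angles; "joint_vel": joint speeds; "joint_efforts": joint torques, N m; "tool_pos": TCP position; "tool_rot": TCP orientation; "contact_force": force on the tool from outside, world axes, zero at the start; "ft_torque": the same for the moment, N m; "gripper_width": opening from 0.0 (shut) to 1.0 (fully open); "grasp_force": force on a finger pad.
Only numpy, scipy, OpenCV 4.12 (cv2) and the standard library are available. Lean on these libraries where they do the work, as an engineer would, in place of code of your own. Each camera call takes 0.05 s, during which the arm holds its last target. There are 200 camera calls.

## Working session

There is one attempt and no reset: what is moved stays moved. The work goes in short steps, Python scripts to look and compute and a shell command to move; the robot and the scene stay as the last step left them, time stands still between calls to the robot, and variables do not carry over. Pictures are saved under pics/ and viewed, at most 14 in all, crops included, and the job is handed in when it is done.

```bash
mkdir -p pics; ls
python3 - <<'E'
from plant import manip
import cv2,numpy as np
print(manip.state(), manip.grip_point_offset)
for n in("top","side"):
    p,d=manip.grab_frame(n); cv2.imwrite(f"pics/{n}0.png",p[:,:,::-1]); np.savez(f"{n}0.npz",p=p,d=d,K=manip.camera_model(n)["mtx"],T=manip.camera_model(n)["world_to_cam"])
E
```

```text
pics
{'time': 0.0, 'joint_pos': array([ 9.98995090e-01,  5.33559627e-02,  1.61429338e+00,  8.19301139e-06,
        1.47600225e+00, -1.19018625e-01]), 'joint_vel': array([ 2.72511518e-04, -1.20949770e-03,  2.08717651e-05,  1.19831319e-04,
        1.35981918e-03, -4.03056344e-05]), 'joint_efforts': array([-1.23034893e-04, -3.93668532e+01, -3.70185435e+01, -7.65716118e-05,
        7.08673979e-03, -8.44970174e-06]), 'tool_pos': array([0.27308682, 0.56148915, 0.23006395]), 'tool_rot': array([-3.52398168e-04,  2.24462646e-01,  9.74482150e-01, -9.67287860e-04]), 'contact_force': array([-0.67876545, -0.26912501, -0.87784477]), 'ft_torque': array([ 0.00204161, -0.05870226, -0.02050837]), 'grasp_force': 0.0, 'gripper_width': 0.998720361131958} 0.0187
```

View pics/top0.png

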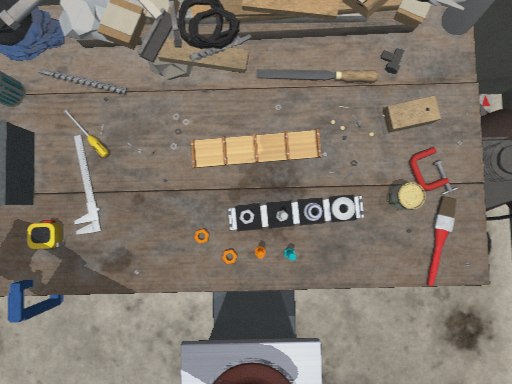

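View pics/side0.png

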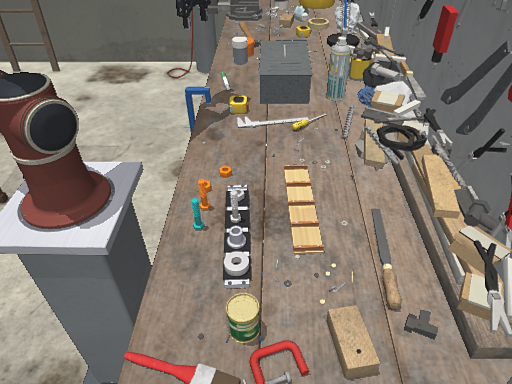

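The top view shows the rail nearer the robot, holding nut (247,216), bolt (281,215), bush (313,211) and bearing (344,208) from left to right. The rack is behind it, with compartments at about (210,152), (241,150), (272,148) and (303,145). The orange and teal lookalikes stand in front of the rail, around (201–290, 236–256). So the nut goes to the right end, the bolt second from right, the bush second from left and the bearing to the left end.

```bash
cat > h.py <<'E'
import numpy as np,cv2
def cloud(d,K,T):
    v,u=np.indices(d.shape); c=np.stack([(u-K[0,2])/K[0,0]*d,(v-K[1,2])/K[1,1]*d,d],-1)
    return (c-T[:3,3])@T[:3,:3]
def proj(P,K,T):
    c=np.atleast_2d(P)@T[:3,:3].T+T[:3,3]; q=c@K.T; return q[:,:2]/q[:,2:]
E
python3 - <<'E'
from h import *
for n in("top","side"):
    a=np.load(n+"0.npz");d=a["d"];X=cloud(d,a["K"],a["T"]);p=a["p"].astype(int)
    if n=="top":
        X0=X
        t=X[100:280:20,200:420:40,2]; print("z bench",np.round(np.median(X[240:280,310:380,2]),4), "cam",-a["T"][:3,:3].T@a["T"][:3,3])
        print("nut,bearing px",X[216,247],X[208,344],X[148,272])
    # rack: bright wood, z 4..24mm
    reg=(X[...,0]>.35)&(X[...,0]<.85)&(abs(X[...,1])<.4)&(d>0)
    wood=reg&(p[...,0]>175)&(p[...,0]-p[...,2]>40)&(X[...,2]<.03)&(p[...,1]>110)
    dark=reg&(p.max(2)<60)&(X[...,2]<.03)&(X[...,2]>.003)
    for nm,m in(("rack",wood),("pads",dark)):
        nl,L,S,C=cv2.connectedComponentsWithStats(cv2.morphologyEx(m.astype(np.uint8),cv2.MORPH_CLOSE,np.ones((9,9))))
        k=1+S[1:,4].argmax(); P=X[(L==k)&m]; r=cv2.minAreaRect((P[:,:2]*1000).astype(np.float32))
        print(n,nm,len(P),r,"z",np.percentile(P[:,2],[5,50,95]).round(4),S[k])
    m=reg&(X[...,2]>.0155)&(p.max(2)-p.min(2)<30)
    nl,L,S,C=cv2.connectedComponentsWithStats(m.astype(np.uint8))
    for k in range(1,nl):
        if S[k,4]>=6:
            P=X[L==k]; r=cv2.minAreaRect((P[:,:2]*1000).astype(np.float32))
            print(n,S[k],"mid",P.mean(0).round(4),"rect",np.round(r[0],1),np.round(r[1],1),"zmax",P[:,2].max().round(4))
E
```

```text
z bench 0.0018 cam [ 0.43751955 -0.02002308  0.88230617]
nut,bearing px [0.43605627 0.00044831 0.01079359] [ 0.44886421 -0.2210368   0.01285798] [ 0.59161785 -0.06101999  0.00913318]
top rack 3101 ((592.1416015625, -22.502777099609375), (63.7000617980957, 290.8511962890625), 3.1519341468811035) z [0.0072 0.0097 0.0134] [ 192  129  129   38 3423]
top pads 1432 ((441.5851135253906, -109.79063415527344), (57.94344711303711, 269.923828125), 3.846381902694702) z [0.0091 0.0117 0.0142] [ 236  195  120   36 2769]
top [429   0  17   6  77] mid [ 0.8465 -0.3868  0.1553] rect [ 846.5 -385.6] [28.8  6.9] zmax 0.1597
top [  61    7  190   73 6521] mid [0.8036 0.1687 0.1353] rect [803.8 182.5] [398.7 116.4] zmax 0.1673
top [360   6   8  12  49] mid [ 0.8445 -0.2492  0.1309] rect [ 843.9 -249.4] [14.8  4.8] zmax 0.1485
top [401   7  29  13 185] mid [ 0.8418 -0.3574  0.1333] rect [ 846.  -351.6] [53.1 25.9] zmax 0.1372
top [262   9  75  11 286] mid [ 0.8376 -0.119   0.1412] rect [ 838.1 -116. ] [148.9   4.1] zmax 0.1533
top [394  12  28  17 199] mid [ 0.8328 -0.3418  0.1138] rect [ 834.6 -342.5] [5
[... 3238 characters left out ...]
467 276  20  32 277] mid [ 0.8417 -0.3612  0.1317] rect [ 838.1 -353.3] [57.  23.6] zmax 0.1344
side [242 281   4   3   7] mid [ 0.4664 -0.2603  0.0162] rect [ 466.7 -260.9] [4.6 5.8] zmax 0.0169
side [460 284   3   9   9] mid [ 0.8403 -0.3282  0.1025] rect [ 840.4 -327.8] [15.3  0.3] zmax 0.1068
side [487 292  11  19  94] mid [ 0.8468 -0.3875  0.1541] rect [ 846.6 -386.2] [27.2  7.1] zmax 0.159
side [228 311  32  27 176] mid [ 0.4776 -0.3717  0.0402] rect [ 473.1 -367.8] [56.7 26.9] zmax 0.066
side [405 310  33  28 524] mid [ 0.7884 -0.3484  0.0235] rect [ 791.  -341.4] [47.1 52.7] zmax 0.0336
side [328 319   3   6   9] mid [ 0.6256 -0.3458  0.0209] rect [ 625.9 -346.3] [1.1 9.6] zmax 0.025
```

```bash
cat >> h.py <<'E'
def axes(s):
    w,x,y,z=s["tool_rot"]
    from scipy.spatial.transform import Rotation as R
    return R.from_quat([x,y,z,w]).as_matrix()
def go(t,ang,s):
    "target world TCP t (m), tool y at angle ang deg from world x -> shift in tool axes as they stand after the turn (cm), turn"
    A=axes(s); cur=np.degrees(np.arctan2(A[1,1],A[0,1])); a=np.radians(ang)
    d=np.array(t)-s["tool_pos"]; yy=np.array([np.cos(a),np.sin(a),0]); xx=np.array([-np.sin(a),np.cos(a),0])
    print("x %.2f y %.2f z %.2f cm, turn %.3f rad first; tilt %.2f deg; t=%.1f"%(100*d@xx,100*d@yy,-100*d[2],np.radians(cur-ang),np.degrees(np.arccos(min(1,-A[2,2]))),s["time"]))
E
python3 -m crank '[{"turn":0.149},{"turn":0.149},{"turn":0.149},{"turn":0.149},{"turn":0.149}]' 100
python3 -m crank '[{"turn":0.149},{"turn":0.149},{"x":-3,"y":0.5,"z":-0.5},{"x":-4.5,"y":0.8,"z":-0.5},{"x":-4.5,"y":0.8,"z":-0.5}]'
python3 -m crank '[{"x":-4.5,"y":0.8,"z":-0.5},{"x":-4.5,"y":0.8,"z":-0.5},{"x":-4.5,"y":0.8,"z":-0.5},{"x":-4.5,"y":0.8,"z":-0.5},{"x":-4.5,"y":0.8,"z":-0.5}]'
python3 -m crank '[{"x":-4.5,"y":0.8,"z":-0.5},{"x":-4.5,"y":0.8,"z":-0.5},{"x":-4.5,"y":0.8,"z":-0.5},{"x":-4.5,"y":0.8,"z":-0.5},{"x":-3,"y":0.8,"z":-0.5}]'
python3 -m crank '[{},{},{}]'
python3 - <<'E'
from h import *
from plant import manip
s=manip.state();print(s["tool_pos"],s["joint_pos"].round(3))
go([.4357,.0,.12],3.9,s)
c=manip.camera_model("wrist");p,d=manip.grab_frame("wrist");K,T=c["mtx"],c["world_to_cam"]
cv2.imwrite("pics/w1.png",p[:,:,::-1]);np.savez("w1.npz",p=p,d=d,K=K,T=T)
a=np.load("top0.npz");q=a["p"][:,:,::-1].copy();q=cv2.resize(q[110:270,180:390],None,fx=3.6,fy=3.6,interpolation=2)
def fr(c,ang,l):
    r=np.radians(ang);R=np.array([[np.cos(r),-np.sin(r)],[np.sin(r),np.cos(r)]]);return np.c_[np.array(l)[:,:2]@R.T+c,np.array(l)[:,2]]
L=[[x,y,.02] for y in(.144,.072,0,-.072,-.144) for x in(-.032,.032)]
for u,v in proj(fr([.592,-.0225],3.2,L),a["K"],a["T"]): cv2.circle(q,(int((u-180+.5)*3.6),int((v-110+.5)*3.6)),3,(255,0,0),-1)
L=[[0,y,.01] for y in(.108,.036,-.036,-.108)]+[[x,y,.01] for y in(.137,-.137) for x in(-.029,.029)]
for u,v in proj(fr([.4415,-.111],3.9,L),a["K"],a["T"]): cv2.circle(q,(int((u-180+.5)*3.6),int((v-110+.5)*3.6)),3,(0,0,255),-1)
cv2.imwrite("pics/ov.png",q)
E
```

```text
[0.27314347 0.56154107 0.23019991] [ 0.999  0.053  1.614  0.     1.476 -0.119]
x -57.13 y 12.40 z 11.02 cm, turn 1.050 rad first; tilt 0.11 deg; t=0.1schema error: expected keys x, y, z, turn
schema error: expected keys x, y, z, turn
schema error: expected keys x, y, z, turn
schema error: expected keys x, y, z, turn
schema error: expected keys x, y, z, turn
```

```bash
python3 -m crank '[{"x":0,"y":0,"z":0,"turn":0.149},{"x":0,"y":0,"z":0,"turn":0.149},{"x":0,"y":0,"z":0,"turn":0.149},{"x":0,"y":0,"z":0,"turn":0.149},{"x":0,"y":0,"z":0,"turn":0.149}]' 100
python3 -m crank '[{"x":0,"y":0,"z":0,"turn":0.149},{"x":0,"y":0,"z":0,"turn":0.149},{"x":-3,"y":0.5,"z":-0.5,"turn":0},{"x":-4.5,"y":0.8,"z":-0.5,"turn":0},{"x":-4.5,"y":0.8,"z":-0.5,"turn":0}]'
python3 -m crank '[{"x":-4.5,"y":0.8,"z":-0.5,"turn":0},{"x":-4.5,"y":0.8,"z":-0.5,"turn":0},{"x":-4.5,"y":0.8,"z":-0.5,"turn":0},{"x":-4.5,"y":0.8,"z":-0.5,"turn":0},{"x":-4.5,"y":0.8,"z":-0.5,"turn":0}]'
python3 -m crank '[{"x":-4.5,"y":0.8,"z":-0.5,"turn":0},{"x":-4.5,"y":0.8,"z":-0.5,"turn":0},{"x":-4.5,"y":0.8,"z":-0.5,"turn":0},{"x":-4.5,"y":0.8,"z":-0.5,"turn":0},{"x":-3,"y":0.8,"z":-0.5,"turn":0}]'
python3 -m crank '[{"x":0,"y":0,"z":0,"turn":0},{"x":0,"y":0,"z":0,"turn":0}]'
cat > look.py <<'E'
import sys
from h import *
from plant import manip
s=manip.state();print(s["tool_pos"],s["joint_pos"].round(3))
go([.4357,.0,.12],3.9,s)
c=manip.camera_model("wrist");p,d=manip.grab_frame("wrist");K,T=c["mtx"],c["world_to_cam"]
n=sys.argv[1]
cv2.imwrite(f"pics/{n}.png",p[:,:,::-1]);np.savez(n+".npz",p=p,d=d,K=K,T=T)
E
python3 look.py w1
```

```text
time: 0.65
tool_pos: [0.2733, 0.5618, 0.2308]
tool_rot: [0.0, 0.566, 0.824, -0.0]
contact_force: [-0.2, -0.0, -0.3]
gripper_width: 1.004
grasp_force: 0.0
time: 1.15
tool_pos: [0.3032, 0.4426, 0.2458]
tool_rot: [0.0, 0.68, 0.734, -0.001]
contact_force: [0.6, -0.3, -0.2]
gripper_width: 1.002
grasp_force: 0.0
time: 1.65
tool_pos: [0.3599, 0.2208, 0.2712]
tool_rot: [0.0, 0.68, 0.733, 0.0]
contact_force: [1.4, -0.4, 0.7]
gripper_width: 1.0
grasp_force: 0.0
time: 2.15
tool_pos: [0.4157, 0.0136, 0.2964]
tool_rot: [0.0, 0.681, 0.732, -0.0]
contact_force: [-0.1, 0.3, 0.6]
gripper_width: 0.997
grasp_force: 0.0
time: 2.35
tool_pos: [0.4156, 0.0158, 0.296]
tool_rot: [-0.0, 0.681, 0.733, -0.0]
contact_force: [-0.8, 0.4, -0.3]
gripper_width: 1.001
grasp_force: 0.0
[0.41558878 0.01584199 0.29602916] [-0.142 -0.507  1.979  0.     1.67  -0.215]
x -1.72 y 1.90 z 17.60 cm, turn 0.005 rad first; tilt 0.05 deg; t=2.4
```

View pics/w1.png

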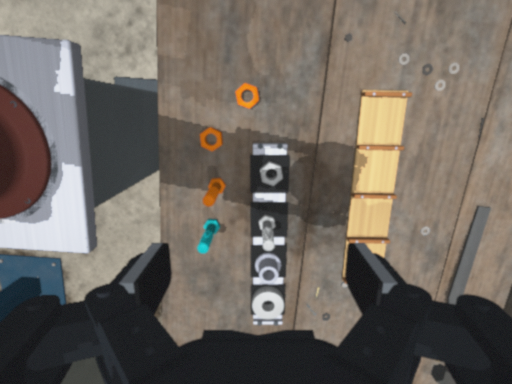

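View pics/ov.png

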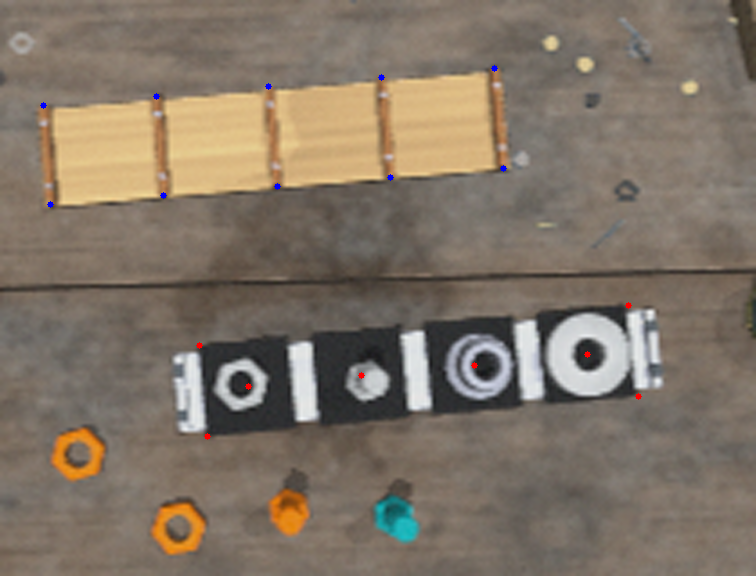

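The wrist view shows the same order: nut (271,173), bolt (268,232), bush (268,268), bearing (268,303). In the overlay the rack and pad corners fit to about 1 px, and the nut's flats face ±x, which suits closing along x.

Run:
```python
from h import *
a=np.load("w1.npz");X=cloud(a["d"],a["K"],a["T"]);d=a["d"]
for nm,c,lo,hi,r in(("nut",(.4357,.0003),.022,.03,.03),("bolt",(.4353,-.0763),.08,.1,.03),("boltlow",(.4353,-.0763),.012,.024,.03),("bush",(.4426,-.149),.04,.055,.03),("bushfl",(.4426,-.149),.014,.021,.03),("bearing",(.4483,-.2165),.023,.034,.034)):
    m=(d>0)&(np.hypot(X[...,0]-c[0],X[...,1]-c[1])<r)&(X[...,2]>lo)&(X[...,2]<hi); P=X[m]
    if len(P)>4:
        rr=cv2.minAreaRect((P[:,:2]*1000).astype(np.float32)); print(nm,len(P),np.round(rr[0],1),np.round(rr[1],1),round(rr[2],1),"z",np.median(P[:,2]).round(4), P.mean(0).round(4))
    b=np.load("top0.npz");Y=cloud(b["d"],b["K"],b["T"]);m=(np.hypot(Y[...,0]-c[0],Y[...,1]-c[1])<r)&(Y[...,2]>lo)&(Y[...,2]<hi)
    if m.sum()>4: rr=cv2.minAreaRect((Y[m][:,:2]*1000).astype(np.float32)); print("   top",m.sum(),np.round(rr[0],1),np.round(rr[1],1),Y[m].mean(0).round(4))
```

```text
nut 271 [435.2  -0. ] [29.8 32.3] 75.0 z 0.0253 [4.351e-01 3.000e-04 2.520e-02]
   top 101 [4.361e+02 1.000e-01] [31.7 28.5] [ 4.362e-01 -2.000e-04  2.740e-02]
bolt 151 [435.4 -78.1] [15.  14.7] 15.7 z 0.0927 [ 0.4352 -0.0769  0.091 ]
   top 45 [435.4 -77.9] [12.6 14.4] [ 0.4358 -0.0779  0.0951]
boltlow 119 [433.5 -77.2] [26.  21.8] 21.9 z 0.0187 [ 0.4349 -0.0744  0.0184]
   top 234 [436.4 -75.4] [54.2 55.1] [ 0.4362 -0.0752  0.0143]
bush 224 [ 442.6 -149.2] [28.8 28.5] 7.5 z 0.0459 [ 0.4428 -0.1483  0.0454]
   top 100 [ 443.5 -148.6] [28.  26.3] [ 0.4433 -0.1485  0.0478]
bushfl 195 [ 442.6 -144.9] [40.3 31.2] 7.7 z 0.0175 [ 0.4421 -0.141   0.0175]
   top 97 [ 440.7 -150.2] [51.2 41.2] [ 0.4411 -0.1446  0.0184]
bearing 638 [ 448.1 -216.3] [51.7 51.5] 47.5 z 0.0275 [ 0.4482 -0.2148  0.0273]
   top 373 [ 448.8 -216. ] [51.9 49.2] [ 0.4484 -0.2155  0.0294]
```

```bash
python3 -m crank '[{"x":-0.9,"y":0.9,"z":3.5,"turn":0.005},{"x":-0.8,"y":1.0,"z":4,"turn":0},{"x":0,"y":0,"z":4,"turn":0},{"x":0,"y":0,"z":4,"turn":0},{"x":0,"y":0,"z":4,"turn":0}]'
python3 -m crank '[{"x":0,"y":0,"z":4,"turn":0},{"x":0,"y":0,"z":2,"turn":0},{"x":0,"y":0,"z":0,"turn":0}]'
python3 -c "
from h import *;from plant import manip
go([.4355,0,.012],3.9,manip.state())"
```

```text
time: 2.9
tool_pos: [0.4354, 0.0021, 0.0996]
tool_rot: [-0.0, 0.681, 0.732, 0.0]
contact_force: [1.0, 0.4, -0.7]
gripper_width: 1.003
grasp_force: 0.0
time: 3.2
tool_pos: [0.4321, 0.0025, 0.0374]
tool_rot: [-0.004, 0.681, 0.732, -0.002]
contact_force: [-0.6, 0.0, -0.1]
gripper_width: 1.004
grasp_force: 0.0
x -0.28 y 0.32 z 2.54 cm, turn 0.004 rad first; tilt 0.49 deg; t=3.2
```

```bash
python3 -m crank '[{"x":-0.2,"y":0.3,"z":1,"turn":0},{"x":0,"y":0,"z":1,"turn":0},{"x":0,"y":0,"z":0.5,"turn":0},{"x":0,"y":0,"z":0,"turn":0}]'
python3 -c "
from h import *;from plant import manip
go([.4355,0,.012],3.9,manip.state())"
python3 -m crank '[{"x":0,"y":0,"z":0,"turn":0},{"x":0,"y":0,"z":0,"turn":0},{"x":0,"y":0,"z":0,"turn":0},{"x":0,"y":0,"z":0,"turn":0},{"x":0,"y":0,"z":0,"turn":0}]' 0
python3 -m crank '[{"x":0,"y":0,"z":0,"turn":0},{"x":0,"y":0,"z":0,"turn":0},{"x":0,"y":0,"z":0,"turn":0}]'
```

```text
time: 3.6
tool_pos: [0.4389, -0.0011, 0.016]
tool_rot: [-0.0, 0.682, 0.731, -0.0]
contact_force: [-0.1, -0.4, -0.1]
gripper_width: 0.998
grasp_force: 0.0
x 0.14 y -0.33 z 0.40 cm, turn 0.002 rad first; tilt 0.03 deg; t=3.6
time: 4.1
tool_pos: [0.4396, -0.0013, 0.017]
tool_rot: [0.0, 0.682, 0.731, 0.0]
contact_force: [-0.9, -0.6, 3.1]
gripper_width: 0.329
grasp_force: 59.3
time: 4.4
tool_pos: [0.4396, -0.0013, 0.017]
tool_rot: [0.0, 0.682, 0.731, 0.0]
contact_force: [-0.9, 1.2, 6.3]
gripper_width: 0.327
grasp_force: 59.5
```

```bash
python3 -m crank '[{"x":0,"y":0,"z":-1.5,"turn":0},{"x":0,"y":0,"z":-3.5,"turn":0},{"x":0,"y":0,"z":-4,"turn":0},{"x":0,"y":0,"z":-3,"turn":0},{"x":0,"y":0,"z":0,"turn":0}]'
python3 -m crank '[{"x":-2,"y":2,"z":0,"turn":0.012},{"x":-3.2,"y":3.4,"z":0,"turn":0},{"x":-3.5,"y":3.7,"z":0,"turn":0},{"x":-3.2,"y":3.4,"z":0,"turn":0},{"x":-2.2,"y":2.4,"z":0,"turn":0}]'
python3 -m crank '[{"x":0,"y":0,"z":0,"turn":0},{"x":0,"y":0,"z":0,"turn":0},{"x":0,"y":0,"z":0,"turn":0}]'
python3 -c "
from h import *;from plant import manip
go([.598,-.132,.016],3.2,manip.state())"
```

```text
time: 4.9
tool_pos: [0.4421, -0.0017, 0.1412]
tool_rot: [0.004, 0.682, 0.731, 0.003]
contact_force: [0.5, -0.5, -0.6]
gripper_width: 0.327
grasp_force: 59.5
time: 5.4
tool_pos: [0.5963, -0.1343, 0.1339]
tool_rot: [-0.001, 0.687, 0.727, -0.001]
contact_force: [0.6, 0.5, 0.4]
gripper_width: 0.329
grasp_force: 59.5
time: 5.7
tool_pos: [0.594, -0.1315, 0.1348]
tool_rot: [-0.001, 0.686, 0.727, -0.0]
contact_force: [0.6, 0.5, -0.2]
gripper_width: 0.324
grasp_force: 59.5
x -0.07 y 0.39 z 11.88 cm, turn 0.003 rad first; tilt 0.16 deg; t=5.7
```

```bash
python3 -m crank '[{"x":-0.05,"y":0.4,"z":2,"turn":0},{"x":0,"y":0,"z":3,"turn":0},{"x":0,"y":0,"z":3,"turn":0},{"x":0,"y":0,"z":1.5,"turn":0},{"x":0,"y":0,"z":0,"turn":0}]'
python3 -m crank '[{"x":0,"y":0,"z":0,"turn":0},{"x":0,"y":0,"z":0,"turn":0}]'
python3 -c "
from h import *;from plant import manip
go([.598,-.132,.016],3.2,manip.state())"
```

```text
time: 6.2
tool_pos: [0.5967, -0.1313, 0.0384]
tool_rot: [-0.003, 0.686, 0.728, -0.001]
contact_force: [0.2, 0.8, -0.1]
gripper_width: 0.328
grasp_force: 59.5
time: 6.4
tool_pos: [0.6009, -0.1331, 0.0435]
tool_rot: [0.002, 0.686, 0.727, 0.001]
contact_force: [0.3, -0.1, -1.1]
gripper_width: 0.329
grasp_force: 59.5
x 0.12 y -0.28 z 2.75 cm, turn 0.002 rad first; tilt 0.21 deg; t=6.4
```

```bash
python3 -m crank '[{"x":0,"y":-0.1,"z":1,"turn":0},{"x":0,"y":0,"z":0.6,"turn":0},{"x":0,"y":0,"z":0,"turn":0},{"x":0,"y":0,"z":0,"turn":0},{"x":0,"y":0,"z":0,"turn":0}]'
python3 -c "
from h import *;from plant import manip
go([.598,-.132,.016],3.2,manip.state())"
```

```text
time: 6.9
tool_pos: [0.5986, -0.1329, 0.0254]
tool_rot: [0.0, 0.686, 0.727, 0.0]
contact_force: [0.9, -0.1, -1.1]
gripper_width: 0.329
grasp_force: 59.5
x 0.09 y -0.06 z 0.94 cm, turn 0.002 rad first; tilt 0.01 deg; t=6.9
```

```bash
python3 -m crank '[{"x":0,"y":0,"z":0.5,"turn":0},{"x":0,"y":0,"z":0.3,"turn":0},{"x":0,"y":0,"z":0,"turn":0},{"x":0,"y":0,"z":0,"turn":0},{"x":0,"y":0,"z":0,"turn":0}]'
python3 -m crank '[{"x":0,"y":0,"z":0.1,"turn":0},{"x":0,"y":0,"z":0,"turn":0},{"x":0,"y":0,"z":0,"turn":0}]'
```

```text
time: 7.4
tool_pos: [0.5986, -0.1329, 0.0174]
tool_rot: [0.0, 0.686, 0.727, 0.0]
contact_force: [-0.8, -0.2, -1.3]
gripper_width: 0.331
grasp_force: 59.5
time: 7.7
tool_pos: [0.5985, -0.1328, 0.0163]
tool_rot: [0.0, 0.686, 0.727, -0.0]
contact_force: [-0.3, 0.3, -0.5]
gripper_width: 0.33
grasp_force: 59.5
```

```bash
python3 -m crank '[{"x":0,"y":0,"z":0.1,"turn":0},{"x":0,"y":0,"z":0,"turn":0},{"x":0,"y":0,"z":0,"turn":0}]'
python3 -m crank '[{"x":0,"y":0,"z":0,"turn":0},{"x":0,"y":0,"z":0,"turn":0},{"x":0,"y":0,"z":0,"turn":0},{"x":0,"y":0,"z":0,"turn":0},{"x":0,"y":0,"z":0,"turn":0}]' 90
python3 -m crank '[{"x":0,"y":0,"z":-2,"turn":0},{"x":0,"y":0,"z":-4,"turn":0},{"x":0,"y":0,"z":-4,"turn":0},{"x":0,"y":0,"z":-2,"turn":0},{"x":0,"y":0,"z":0,"turn":0}]' 100
python3 -c "
from h import *;from plant import manip
go([.4353,-.078,.12],3.9,manip.state())"
```

```text
time: 8.0
tool_pos: [0.5984, -0.1328, 0.0152]
tool_rot: [-0.0, 0.686, 0.727, -0.0]
contact_force: [-0.3, -0.8, 0.9]
gripper_width: 0.33
grasp_force: 59.5
time: 8.5
tool_pos: [0.5986, -0.1329, 0.0154]
tool_rot: [0.0, 0.686, 0.727, 0.0]
contact_force: [1.4, 0.9, -0.3]
gripper_width: 0.901
grasp_force: 0.0
time: 9.0
tool_pos: [0.6012, -0.1337, 0.1403]
tool_rot: [0.004, 0.686, 0.727, 0.002]
contact_force: [0.6, -0.1, -0.1]
gripper_width: 1.002
grasp_force: 0.0
x 6.69 y -16.17 z 2.03 cm, turn -0.010 rad first; tilt 0.49 deg; t=9.0
```

```bash
python3 -m crank '[{"x":1,"y":-2.4,"z":0,"turn":-0.01},{"x":1.5,"y":-3.6,"z":0,"turn":0},{"x":1.6,"y":-3.9,"z":0,"turn":0},{"x":1.5,"y":-3.6,"z":0,"turn":0},{"x":1,"y":-2.4,"z":0,"turn":0}]'
python3 -m crank '[{"x":0,"y":0,"z":0,"turn":0},{"x":0,"y":0,"z":0,"turn":0},{"x":0,"y":0,"z":0,"turn":0},{"x":0,"y":0,"z":0,"turn":0},{"x":0,"y":0,"z":0,"turn":0}]'
python3 -c "
from h import *;from plant import manip
go([.4353,-.078,.046],3.9,manip.state())"; python3 look.py w2
```

```text
time: 9.5
tool_pos: [0.4323, -0.0764, 0.1328]
tool_rot: [-0.002, 0.683, 0.731, -0.001]
contact_force: [-0.7, -1.1, 0.1]
gripper_width: 0.999
grasp_force: 0.0
time: 10.0
tool_pos: [0.436, -0.0778, 0.1353]
tool_rot: [-0.0, 0.683, 0.731, -0.0]
contact_force: [-0.7, -0.2, 0.3]
gripper_width: 0.996
grasp_force: 0.0
x -0.01 y -0.07 z 8.93 cm, turn -0.000 rad first; tilt 0.02 deg; t=10.0
[ 0.43602516 -0.07780962  0.13526538] [-0.345 -0.328  2.12  -0.     1.35  -0.413]
x 7.77 y 0.50 z 1.53 cm, turn -0.000 rad first; tilt 0.02 deg; t=10.0
```

View pics/w2.png

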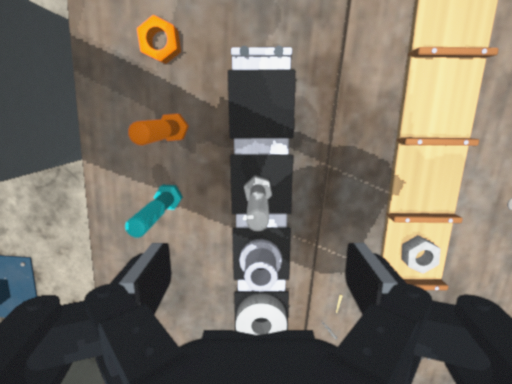

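The nut stands in the middle of the right end compartment, at (421,254). The bolt is at (258,205), on the fingers' centre line. Bolt next.

```bash
python3 -m crank '[{"x":0,"y":0,"z":2,"turn":0},{"x":0,"y":0,"z":3,"turn":0},{"x":0,"y":0,"z":2.5,"turn":0},{"x":0,"y":0,"z":1.4,"turn":0},{"x":0,"y":0,"z":0,"turn":0}]'
python3 -m crank '[{"x":0,"y":0,"z":0,"turn":0},{"x":0,"y":0,"z":0,"turn":0},{"x":0,"y":0,"z":0,"turn":0}]'
python3 -m crank '[{"x":0,"y":0,"z":0,"turn":0},{"x":0,"y":0,"z":0,"turn":0},{"x":0,"y":0,"z":0,"turn":0},{"x":0,"y":0,"z":0,"turn":0},{"x":0,"y":0,"z":0,"turn":0}]' 0
python3 -m crank '[{"x":0,"y":0,"z":0,"turn":0},{"x":0,"y":0,"z":0,"turn":0},{"x":0,"y":0,"z":0,"turn":0},{"x":0,"y":0,"z":0,"turn":0},{"x":0,"y":0,"z":0,"turn":0}]'
```

```text
time: 10.55
tool_pos: [0.4336, -0.0769, 0.0438]
tool_rot: [-0.003, 0.683, 0.731, -0.001]
contact_force: [0.4, -0.5, 0.1]
gripper_width: 0.998
grasp_force: 0.0
time: 10.85
tool_pos: [0.4365, -0.0779, 0.0477]
tool_rot: [0.001, 0.683, 0.731, 0.0]
contact_force: [0.0, -0.1, 0.3]
gripper_width: 1.0
grasp_force: 0.0
time: 11.35
tool_pos: [0.4355, -0.0775, 0.0464]
tool_rot: [0.0, 0.683, 0.731, 0.0]
contact_force: [-0.3, 1.9, 9.3]
gripper_width: 0.15
grasp_force: 54.9
time: 11.85
tool_pos: [0.4356, -0.0776, 0.0464]
tool_rot: [0.0, 0.683, 0.731, 0.0]
contact_force: [1.1, 0.3, 0.8]
gripper_width: 0.144
grasp_force: 58.4
```

```bash
python3 -m crank '[{"x":0,"y":0,"z":-1.5,"turn":0},{"x":0,"y":0,"z":-3,"turn":0},{"x":0,"y":0,"z":-2.5,"turn":0},{"x":0,"y":0,"z":-1,"turn":0},{"x":0,"y":0,"z":0,"turn":0}]'
python3 -m crank '[{"x":0.2,"y":2.4,"z":0,"turn":0.012},{"x":0.2,"y":3.6,"z":0,"turn":0},{"x":0.2,"y":3.9,"z":0,"turn":0},{"x":0.2,"y":3.6,"z":0,"turn":0},{"x":0.2,"y":2.4,"z":0,"turn":0}]'
python3 -m crank '[{"x":0,"y":0,"z":0,"turn":0},{"x":0,"y":0,"z":2,"turn":0},{"x":0,"y":0,"z":2,"turn":0},{"x":0,"y":0,"z":2,"turn":0},{"x":0,"y":0,"z":0.5,"turn":0}]'
python3 -m crank '[{"x":0,"y":0,"z":0,"turn":0},{"x":0,"y":0,"z":0,"turn":0},{"x":0,"y":0,"z":0,"turn":0},{"x":0,"y":0,"z":0,"turn":0},{"x":0,"y":0,"z":0,"turn":0}]'
python3 -c "
from h import *;from plant import manip
go([.594,-.059,.0445],3.2,manip.state())"
```

```text
time: 12.35
tool_pos: [0.4363, -0.0778, 0.1275]
tool_rot: [0.001, 0.683, 0.731, 0.001]
contact_force: [-0.4, 0.4, -1.4]
gripper_width: 0.145
grasp_force: 58.5
time: 12.85
tool_pos: [0.5943, -0.0579, 0.1234]
tool_rot: [-0.002, 0.687, 0.727, -0.001]
contact_force: [-0.4, 0.2, -0.8]
gripper_width: 0.143
grasp_force: 58.7
time: 13.35
tool_pos: [0.5896, -0.0578, 0.0565]
tool_rot: [-0.004, 0.687, 0.727, -0.002]
contact_force: [-0.7, -0.0, -1.1]
gripper_width: 0.147
grasp_force: 58.7
time: 13.85
tool_pos: [0.5941, -0.0585, 0.0622]
tool_rot: [0.001, 0.687, 0.727, 0.0]
contact_force: [-0.7, 0.1, -0.6]
gripper_width: 0.146
grasp_force: 58.7
x -0.05 y -0.02 z 1.77 cm, turn 0.000 rad first; tilt 0.08 deg; t=13.8
```

```bash
python3 -m crank '[{"x":-0.05,"y":0,"z":0.8,"turn":0},{"x":0,"y":0,"z":0.7,"turn":0},{"x":0,"y":0,"z":0,"turn":0},{"x":0,"y":0,"z":0,"turn":0},{"x":0,"y":0,"z":0,"turn":0}]'
python3 -m crank '[{"x":0,"y":0,"z":0.1,"turn":0},{"x":0,"y":0,"z":0.05,"turn":0},{"x":0,"y":0,"z":0,"turn":0},{"x":0,"y":0,"z":0,"turn":0}]'
```

```text
time: 14.35
tool_pos: [0.5935, -0.0588, 0.0461]
tool_rot: [-0.0, 0.687, 0.727, -0.0]
contact_force: [-0.2, -0.4, -0.3]
gripper_width: 0.143
grasp_force: 58.7
time: 14.75
tool_pos: [0.5937, -0.0589, 0.0448]
tool_rot: [0.0, 0.687, 0.727, 0.0]
contact_force: [0.1, -0.3, -1.0]
gripper_width: 0.148
grasp_force: 58.7
```

```bash
python3 -m crank '[{"x":0,"y":0,"z":0.05,"turn":0},{"x":0,"y":0,"z":0,"turn":0},{"x":0,"y":0,"z":0,"turn":0}]'
python3 -m crank '[{"x":0,"y":0,"z":0,"turn":0},{"x":0,"y":0,"z":0,"turn":0},{"x":0,"y":0,"z":0,"turn":0},{"x":0,"y":0,"z":0,"turn":0},{"x":0,"y":0,"z":0,"turn":0}]' 90
python3 -m crank '[{"x":0,"y":0,"z":-2,"turn":0},{"x":0,"y":0,"z":-4,"turn":0},{"x":0,"y":0,"z":-3,"turn":0},{"x":0,"y":0,"z":-1,"turn":0},{"x":0,"y":0,"z":0,"turn":0}]' 100
python3 -m crank '[{"x":0,"y":0,"z":0,"turn":0},{"x":0,"y":0,"z":0,"turn":0},{"x":0,"y":0,"z":0,"turn":0}]'
python3 -c "
from h import *;from plant import manip
go([.4428,-.149,.022],3.9,manip.state())"
```

```text
time: 15.05
tool_pos: [0.5938, -0.0589, 0.0445]
tool_rot: [0.0, 0.687, 0.727, 0.0]
contact_force: [-0.5, -0.1, -0.2]
gripper_width: 0.151
grasp_force: 58.7
time: 15.55
tool_pos: [0.5936, -0.0589, 0.0443]
tool_rot: [0.0, 0.687, 0.727, 0.0]
contact_force: [0.3, 0.1, -0.1]
gripper_width: 0.895
grasp_force: 0.0
time: 16.05
tool_pos: [0.5949, -0.0591, 0.1463]
tool_rot: [0.002, 0.687, 0.727, 0.001]
contact_force: [-0.1, 0.1, -0.2]
gripper_width: 1.003
grasp_force: 0.0
time: 16.35
tool_pos: [0.5925, -0.0586, 0.1421]
tool_rot: [-0.002, 0.687, 0.727, -0.001]
contact_force: [-0.2, -0.9, -0.4]
gripper_width: 0.999
grasp_force: 0.0
x -8.00 y -15.55 z 12.01 cm, turn -0.012 rad first; tilt 0.21 deg; t=16.4
```

```bash
python3 -m crank '[{"x":-1.2,"y":-2.4,"z":0,"turn":-0.012},{"x":-1.8,"y":-3.5,"z":0,"turn":0},{"x":-2,"y":-3.9,"z":0,"turn":0},{"x":-1.8,"y":-3.5,"z":0,"turn":0},{"x":-1.2,"y":-2.3,"z":0,"turn":0}]'
python3 -m crank '[{"x":0,"y":0,"z":2,"turn":0},{"x":0,"y":0,"z":3,"turn":0},{"x":0,"y":0,"z":3,"turn":0},{"x":0,"y":0,"z":1,"turn":0},{"x":0,"y":0,"z":0,"turn":0}]'
python3 -m crank '[{"x":0,"y":0,"z":0,"turn":0},{"x":0,"y":0,"z":0,"turn":0},{"x":0,"y":0,"z":0,"turn":0},{"x":0,"y":0,"z":0,"turn":0},{"x":0,"y":0,"z":0,"turn":0}]'
python3 -c "
from h import *;from plant import manip
go([.4428,-.149,.022],3.9,manip.state())"; python3 look.py w3
```

```text
time: 16.85
tool_pos: [0.4409, -0.1495, 0.143]
tool_rot: [-0.001, 0.683, 0.73, -0.001]
contact_force: [0.2, -0.4, 0.4]
gripper_width: 0.999
grasp_force: 0.0
time: 17.35
tool_pos: [0.4415, -0.1481, 0.052]
tool_rot: [-0.002, 0.683, 0.731, -0.001]
contact_force: [0.1, 0.3, 0.0]
gripper_width: 1.001
grasp_force: 0.0
time: 17.85
tool_pos: [0.4437, -0.1492, 0.0549]
tool_rot: [0.001, 0.683, 0.731, 0.0]
contact_force: [0.6, -0.7, 0.9]
gripper_width: 1.002
grasp_force: 0.0
x 0.02 y -0.08 z 3.29 cm, turn 0.000 rad first; tilt 0.06 deg; t=17.9
[ 0.44365887 -0.14917383  0.05491705] [-0.484 -0.148  2.118  0.     1.17  -0.552]
x 14.94 y 0.22 z -6.51 cm, turn 0.000 rad first; tilt 0.06 deg; t=17.9
```

View pics/w3.png

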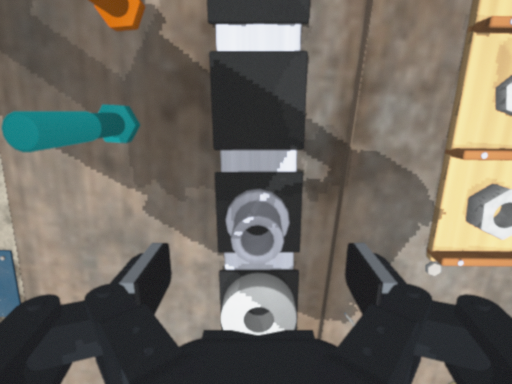

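The bush is at (257,225), centred between the fingers. The bolt's head stands in its compartment, at the right picture edge (505,95). Gripping the bush.

```bash
python3 -m crank '[{"x":0,"y":0,"z":1.5,"turn":0},{"x":0,"y":0,"z":1.7,"turn":0},{"x":0,"y":0,"z":0,"turn":0},{"x":0,"y":0,"z":0,"turn":0},{"x":0,"y":0,"z":0,"turn":0}]'
python3 -m crank '[{"x":0,"y":0,"z":0,"turn":0},{"x":0,"y":0,"z":0,"turn":0},{"x":0,"y":0,"z":0,"turn":0},{"x":0,"y":0,"z":0,"turn":0},{"x":0,"y":0,"z":0,"turn":0}]' 0
python3 -m crank '[{"x":0,"y":0,"z":0,"turn":0},{"x":0,"y":0,"z":0,"turn":0},{"x":0,"y":0,"z":0,"turn":0}]'
```

```text
time: 18.4
tool_pos: [0.4439, -0.1493, 0.0232]
tool_rot: [0.001, 0.683, 0.731, 0.0]
contact_force: [1.0, 0.5, -0.0]
gripper_width: 0.998
grasp_force: 0.0
time: 18.9
tool_pos: [0.4438, -0.1493, 0.0231]
tool_rot: [0.001, 0.683, 0.731, 0.0]
contact_force: [-1.2, 0.7, 5.0]
gripper_width: 0.387
grasp_force: 59.1
time: 19.2
tool_pos: [0.4438, -0.1493, 0.0231]
tool_rot: [0.001, 0.683, 0.731, 0.0]
contact_force: [-1.1, 1.1, 6.1]
gripper_width: 0.387
grasp_force: 59.3
```

```bash
python3 -m crank '[{"x":0,"y":0,"z":-1,"turn":0},{"x":0,"y":0,"z":-3,"turn":0},{"x":0,"y":0,"z":-3,"turn":0},{"x":0,"y":0,"z":-2,"turn":0},{"x":0,"y":0,"z":-1,"turn":0}]'
python3 -m crank '[{"x":0,"y":0,"z":0,"turn":0},{"x":0,"y":0,"z":0,"turn":0},{"x":0,"y":0,"z":0,"turn":0}]'
python3 - <<'E'
from plant import manip
import cv2,numpy as np
a=cv2.cvtColor(manip.grab_frame("side")[0],4); b=cv2.cvtColor(manip.grab_frame("wrist")[0],4)
cv2.imwrite("pics/s3.png",np.hstack([cv2.resize(a[150:300,150:330],(480,400),interpolation=2),b[:,160:400][-384:]][:1]+[cv2.resize(b[180:384,140:380],(320,272))]) if 0 else np.hstack([cv2.resize(a[150:300,150:330],(480,400),interpolation=2),cv2.resize(b[184:384,176:336],(320,400))]))
E
```

```text
time: 19.7
tool_pos: [0.4442, -0.1495, 0.1247]
tool_rot: [0.002, 0.683, 0.731, 0.0]
contact_force: [0.5, 0.2, -1.2]
gripper_width: 0.391
grasp_force: 59.1
time: 20.0
tool_pos: [0.4422, -0.1485, 0.1205]
tool_rot: [-0.002, 0.683, 0.731, -0.0]
contact_force: [0.7, -0.3, 0.4]
gripper_width: 0.388
grasp_force: 59.1
```

View pics/s3.png

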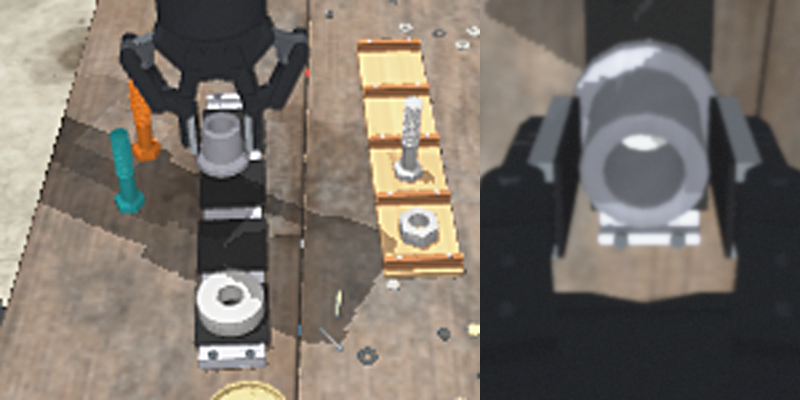

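The bush hangs upright between the fingers, at (222,140) in the left panel. Nut (418,227) and bolt (407,140) stand in their compartments.

```bash
python3 -m crank '[{"x":2.5,"y":0,"z":-1,"turn":0.012},{"x":3.9,"y":1.5,"z":-1,"turn":0},{"x":3.5,"y":3,"z":0,"turn":0},{"x":3.0,"y":3.5,"z":0,"turn":0},{"x":1.5,"y":3.5,"z":0,"turn":0}]'
python3 -m crank '[{"x":1,"y":2.5,"z":0,"turn":0},{"x":0,"y":1.5,"z":0,"turn":0},{"x":0,"y":0,"z":2,"turn":0},{"x":0,"y":0,"z":3,"turn":0},{"x":0,"y":0,"z":3,"turn":0}]'
python3 -m crank '[{"x":0,"y":0,"z":2,"turn":0},{"x":0,"y":0,"z":0.5,"turn":0},{"x":0,"y":0,"z":0,"turn":0},{"x":0,"y":0,"z":0,"turn":0},{"x":0,"y":0,"z":0,"turn":0}]'
python3 -m crank '[{"x":0,"y":0,"z":0,"turn":0},{"x":0,"y":0,"z":0,"turn":0},{"x":0,"y":0,"z":0,"turn":0}]'
python3 -c "
from h import *;from plant import manip
go([.590,.013,.0211],3.2,manip.state())"
```

```text
time: 20.6
tool_pos: [0.5502, 0.0038, 0.1415]
tool_rot: [-0.001, 0.686, 0.727, -0.0]
contact_force: [0.1, -0.5, -0.2]
gripper_width: 0.396
grasp_force: 59.1
time: 21.1
tool_pos: [0.5892, 0.0135, 0.0609]
tool_rot: [-0.0, 0.687, 0.727, -0.0]
contact_force: [0.7, -0.5, -1.2]
gripper_width: 0.386
grasp_force: 59.2
time: 21.6
tool_pos: [0.5904, 0.0133, 0.0391]
tool_rot: [0.001, 0.687, 0.727, 0.001]
contact_force: [0.6, -0.6, -0.9]
gripper_width: 0.383
grasp_force: 59.1
time: 21.9
tool_pos: [0.5894, 0.0134, 0.0378]
tool_rot: [0.0, 0.687, 0.727, 0.0]
contact_force: [0.7, -0.9, -0.5]
gripper_width: 0.386
grasp_force: 59.1
x -0.04 y 0.06 z 1.67 cm, turn 0.000 rad first; tilt 0.05 deg; t=21.9
```

```bash
python3 -m crank '[{"x":0,"y":0.05,"z":0.8,"turn":0},{"x":0,"y":0,"z":0.7,"turn":0},{"x":0,"y":0,"z":0,"turn":0},{"x":0,"y":0,"z":0,"turn":0},{"x":0,"y":0,"z":0,"turn":0}]'
python3 -m crank '[{"x":0,"y":0,"z":0.1,"turn":0},{"x":0,"y":0,"z":0.05,"turn":0},{"x":0,"y":0,"z":0,"turn":0},{"x":0,"y":0,"z":0,"turn":0}]'
```

```text
time: 22.4
tool_pos: [0.5892, 0.0135, 0.0218]
tool_rot: [-0.0, 0.687, 0.727, -0.0]
contact_force: [0.2, 0.1, -0.6]
gripper_width: 0.387
grasp_force: 59.2
time: 22.8
tool_pos: [0.5896, 0.0135, 0.0212]
tool_rot: [-0.0, 0.687, 0.727, -0.0]
contact_force: [-2.7, 0.6, 3.7]
gripper_width: 0.387
grasp_force: 59.9
```

```bash
python3 -m crank '[{"x":0,"y":0,"z":0,"turn":0},{"x":0,"y":0,"z":0,"turn":0},{"x":0,"y":0,"z":0,"turn":0},{"x":0,"y":0,"z":0,"turn":0},{"x":0,"y":0,"z":0,"turn":0}]' 90
python3 -m crank '[{"x":0,"y":0,"z":-2,"turn":0},{"x":0,"y":0,"z":-4,"turn":0},{"x":0,"y":0,"z":-4,"turn":0},{"x":0,"y":0,"z":-2.5,"turn":0},{"x":0,"y":-2,"z":0,"turn":-0.012}]' 100
python3 -m crank '[{"x":-3,"y":-3.5,"z":0,"turn":0},{"x":-3.5,"y":-3,"z":0,"turn":0},{"x":-4,"y":-2.5,"z":0,"turn":0},{"x":-4,"y":-2,"z":0,"turn":0},{"x":-4,"y":-1.6,"z":0,"turn":0}]'
python3 -m crank '[{"x":-3.4,"y":-1,"z":0,"turn":0},{"x":0,"y":0,"z":2,"turn":0},{"x":0,"y":0,"z":3,"turn":0},{"x":0,"y":0,"z":3,"turn":0},{"x":0,"y":0,"z":1,"turn":0}]'
python3 -m crank '[{"x":0,"y":0,"z":0,"turn":0},{"x":0,"y":0,"z":0,"turn":0},{"x":0,"y":0,"z":0,"turn":0},{"x":0,"y":0,"z":0,"turn":0},{"x":0,"y":0,"z":0,"turn":0}]'
python3 -c "
from h import *;from plant import manip
go([.4483,-.216,.011],3.9,manip.state())"
```

```text
time: 23.3
tool_pos: [0.5896, 0.0134, 0.0207]
tool_rot: [0.0, 0.687, 0.727, 0.0]
contact_force: [-0.5, -0.4, 0.2]
gripper_width: 0.899
grasp_force: 0.0
time: 23.8
tool_pos: [0.5741, 0.0119, 0.1521]
tool_rot: [0.005, 0.682, 0.731, 0.003]
contact_force: [-0.8, 0.5, 0.7]
gripper_width: 0.996
grasp_force: 0.0
time: 24.3
tool_pos: [0.4553, -0.1821, 0.146]
tool_rot: [0.0, 0.683, 0.731, 0.0]
contact_force: [1.3, -0.0, 0.1]
gripper_width: 1.0
grasp_force: 0.0
time: 24.8
tool_pos: [0.4466, -0.2142, 0.0525]
tool_rot: [-0.003, 0.683, 0.731, -0.0]
contact_force: [-0.5, 0.1, -1.2]
gripper_width: 1.003
grasp_force: 0.0
time: 25.3
tool_pos: [0.4495, -0.2158, 0.0569]
tool_rot: [0.001, 0.683, 0.731, 0.0]
contact_force: [-0.4, -0.2, -0.9]
gripper_width: 1.0
grasp_force: 0.0
x -0.01 y -0.12 z 4.59 cm, turn 0.000 rad first; tilt 0.12 deg; t=25.3
```

```bash
python3 -m crank '[{"x":0,"y":-0.05,"z":2,"turn":0},{"x":0,"y":0,"z":1.7,"turn":0},{"x":0,"y":0,"z":0.7,"turn":0},{"x":0,"y":0,"z":0,"turn":0},{"x":0,"y":0,"z":0,"turn":0}]'
python3 -m crank '[{"x":0,"y":0,"z":0,"turn":0},{"x":0,"y":0,"z":0,"turn":0},{"x":0,"y":0,"z":0,"turn":0}]'
python3 -m crank '[{"x":0,"y":0,"z":0,"turn":0},{"x":0,"y":0,"z":0,"turn":0},{"x":0,"y":0,"z":0,"turn":0},{"x":0,"y":0,"z":0,"turn":0},{"x":0,"y":0,"z":0,"turn":0}]' 0
python3 -m crank '[{"x":0,"y":0,"z":0,"turn":0},{"x":0,"y":0,"z":0,"turn":0},{"x":0,"y":0,"z":0,"turn":0}]'
```

```text
time: 25.8
tool_pos: [0.4488, -0.2157, 0.0125]
tool_rot: [0.0, 0.683, 0.731, 0.0]
contact_force: [-0.2, -1.2, 0.2]
gripper_width: 0.999
grasp_force: 0.0
time: 26.1
tool_pos: [0.4487, -0.2157, 0.0125]
tool_rot: [0.001, 0.683, 0.731, 0.0]
contact_force: [-0.6, -0.9, 0.1]
gripper_width: 1.001
grasp_force: 0.0
time: 26.6
tool_pos: [0.4489, -0.2158, 0.0124]
tool_rot: [0.001, 0.683, 0.731, 0.0]
contact_force: [-0.3, 0.1, 4.2]
gripper_width: 0.572
grasp_force: 62.5
time: 26.9
tool_pos: [0.4489, -0.2158, 0.0125]
tool_rot: [0.001, 0.683, 0.731, 0.0]
contact_force: [-0.1, 1.3, 4.8]
gripper_width: 0.573
grasp_force: 62.6
```

```bash
python3 -m crank '[{"x":0,"y":0,"z":-1,"turn":0},{"x":0,"y":0,"z":-3,"turn":0},{"x":0,"y":0,"z":-4,"turn":0},{"x":1,"y":0,"z":-3,"turn":0.012},{"x":3,"y":0,"z":-1,"turn":0}]'
python3 -m crank '[{"x":4,"y":0.5,"z":0,"turn":0},{"x":4.2,"y":1,"z":0,"turn":0},{"x":4.2,"y":2,"z":0,"turn":0},{"x":4.2,"y":2,"z":0,"turn":0},{"x":3.5,"y":3,"z":0,"turn":0}]'
python3 -m crank '[{"x":3,"y":3,"z":0,"turn":0},{"x":1.6,"y":2.5,"z":0,"turn":0},{"x":0.5,"y":1.4,"z":0,"turn":0},{"x":0,"y":0,"z":2,"turn":0},{"x":0,"y":0,"z":3,"turn":0}]'
python3 -m crank '[{"x":0,"y":0,"z":3,"turn":0},{"x":0,"y":0,"z":2,"turn":0},{"x":0,"y":0,"z":0,"turn":0},{"x":0,"y":0,"z":0,"turn":0},{"x":0,"y":0,"z":0,"turn":0}]'
python3 -m crank '[{"x":0,"y":0,"z":0,"turn":0},{"x":0,"y":0,"z":0,"turn":0},{"x":0,"y":0,"z":0,"turn":0}]'
python3 -c "
from h import *;from plant import manip
go([.586,.0848,.0105],3.2,manip.state())"
```

```text
time: 27.4
tool_pos: [0.4476, -0.1775, 0.136]
tool_rot: [0.003, 0.688, 0.726, 0.0]
contact_force: [0.6, -0.5, -2.2]
gripper_width: 0.571
grasp_force: 62.6
time: 27.9
tool_pos: [0.5184, 0.0321, 0.1311]
tool_rot: [-0.001, 0.687, 0.727, -0.001]
contact_force: [1.1, -1.0, -0.9]
gripper_width: 0.572
grasp_force: 62.6
time: 28.4
tool_pos: [0.5872, 0.0851, 0.083]
tool_rot: [0.001, 0.687, 0.727, 0.001]
contact_force: [0.2, -0.6, -0.9]
gripper_width: 0.573
grasp_force: 62.6
time: 28.9
tool_pos: [0.5867, 0.0847, 0.0335]
tool_rot: [0.001, 0.687, 0.727, 0.001]
contact_force: [0.8, -0.1, -0.9]
gripper_width: 0.571
grasp_force: 62.6
time: 29.2
tool_pos: [0.5862, 0.0847, 0.0327]
tool_rot: [0.001, 0.687, 0.727, 0.0]
contact_force: [-0.5, -0.6, -1.8]
gripper_width: 0.569
grasp_force: 62.6
x 0.01 y -0.01 z 2.22 cm, turn 0.000 rad first; tilt 0.08 deg; t=29.2
```

```bash
python3 -m crank '[{"x":0,"y":0,"z":1,"turn":0},{"x":0,"y":0,"z":0.8,"turn":0},{"x":0,"y":0,"z":0.2,"turn":0},{"x":0,"y":0,"z":0,"turn":0},{"x":0,"y":0,"z":0,"turn":0}]'
python3 -m crank '[{"x":0,"y":0,"z":0.1,"turn":0},{"x":0,"y":0,"z":0.05,"turn":0},{"x":0,"y":0,"z":0,"turn":0},{"x":0,"y":0,"z":0,"turn":0}]'
```

```text
time: 29.7
tool_pos: [0.5855, 0.0847, 0.0114]
tool_rot: [-0.0, 0.687, 0.727, -0.0]
contact_force: [-0.3, -0.0, -0.7]
gripper_width: 0.568
grasp_force: 62.6
time: 30.1
tool_pos: [0.5857, 0.0847, 0.0105]
tool_rot: [0.0, 0.687, 0.727, 0.0]
contact_force: [-0.9, -0.4, 0.2]
gripper_width: 0.572
grasp_force: 62.8
```

```bash
python3 -m crank '[{"x":0,"y":0,"z":0,"turn":0},{"x":0,"y":0,"z":0,"turn":0},{"x":0,"y":0,"z":0,"turn":0},{"x":0,"y":0,"z":0,"turn":0},{"x":0,"y":0,"z":0,"turn":0}]' 95
python3 -m crank '[{"x":0,"y":0,"z":-1.5,"turn":0},{"x":0,"y":0,"z":-3,"turn":0},{"x":0,"y":0,"z":-4,"turn":0},{"x":0,"y":0,"z":-4,"turn":0},{"x":0,"y":0,"z":-4,"turn":0}]'
python3 -m crank '[{"x":3,"y":-3,"z":-1,"turn":0},{"x":4,"y":-3,"z":0,"turn":0},{"x":4,"y":-3,"z":0,"turn":0},{"x":4,"y":-3,"z":0,"turn":0},{"x":0,"y":0,"z":0,"turn":0}]'
python3 -m crank '[{"x":0,"y":0,"z":0,"turn":0},{"x":0,"y":0,"z":0,"turn":0},{"x":0,"y":0,"z":0,"turn":0}]'
python3 - <<'E'
from h import *
from plant import manip
p,d=manip.grab_frame("top");c=manip.camera_model("top");K,T=c["mtx"],c["world_to_cam"]
q=cv2.resize(p[110:270,180:390,::-1],None,fx=3.6,fy=3.6,interpolation=2);cv2.imwrite("pics/end.png",q)
X=cloud(d,K,T)
for nm,t,lo,hi in(("nut",(.598,-.1308),.017,.03),("bolt",(.594,-.0589),.07,.1),("bush",(.590,.0129),.03,.055),("bearing",(.586,.0848),.018,.035)):
    m=(np.hypot(X[...,0]-t[0],X[...,1]-t[1])<.03)&(X[...,2]>lo)&(X[...,2]<hi);r=cv2.minAreaRect((X[m][:,:2]*1000).astype(np.float32))
    print(nm,m.sum(),np.round(np.array(r[0])-1000*np.array(t),1),np.round(r[1],1),np.median(X[m][:,2]))
E
```

```text
time: 30.6
tool_pos: [0.5857, 0.0847, 0.0103]
tool_rot: [0.0, 0.687, 0.727, 0.0]
contact_force: [0.1, -0.4, 0.9]
gripper_width: 0.949
grasp_force: 0.0
time: 31.1
tool_pos: [0.5856, 0.0847, 0.1782]
tool_rot: [0.0, 0.687, 0.727, 0.0]
contact_force: [1.0, 0.5, 0.4]
gripper_width: 0.951
grasp_force: 0.0
time: 31.6
tool_pos: [0.4542, 0.2313, 0.1865]
tool_rot: [-0.001, 0.685, 0.729, 0.001]
contact_force: [0.1, -0.7, -0.1]
gripper_width: 0.952
grasp_force: 0.0
time: 31.9
tool_pos: [0.4583, 0.2269, 0.1857]
tool_rot: [0.0, 0.688, 0.726, 0.0]
contact_force: [-0.2, -0.9, -0.5]
gripper_width: 0.946
grasp_force: 0.0
nut 122 [-1.  -0.9] [32.  29.4] 0.025504868536975596
bolt 56 [-0.7 -1.1] [13.6 14.7] 0.09207107577722529
bush 113 [-1.1 -0.1] [29.  27.8] 0.04566576915677987
bearing 362 [-0.7 -1.8] [51.1 49.9] 0.02749525733592612
```

View pics/end.png

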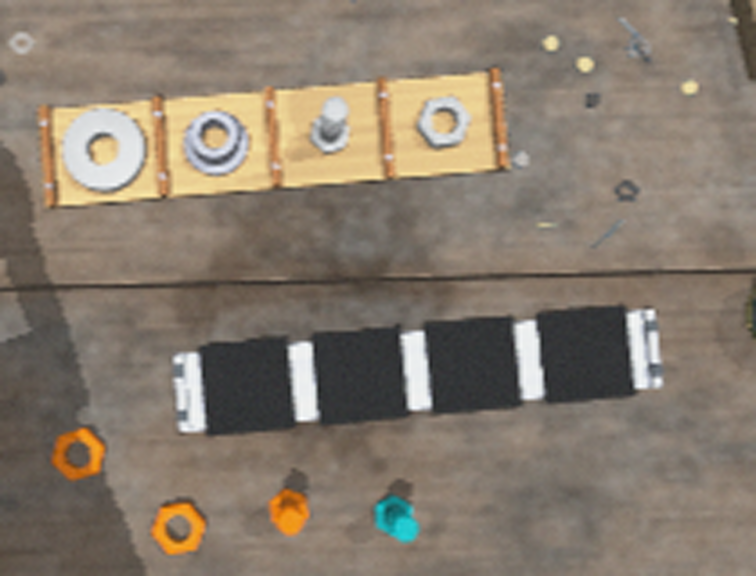

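All four parts stand upright and centred in the rack: bearing (104,150), bush (215,141), bolt (330,128) and nut (443,122). The lookalikes have not moved.

```bash
python3 -c "
from plant import manip
print(manip.job_done())"
```

```text
the job is handed in; nothing more can be done
None
```

Job handed in at about 32 s: from left to right the rack holds bearing, bush, bolt and nut (the rail order reversed), all upright and within about 2 mm of their compartment centres.

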